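Find the key left latched on and release it

ROBOT

A 7-joint arm with a two-finger parallel gripper is mounted at the origin on a cart in front of the work surface, level with it; the furniture and walls round the work are solid. World frame = base frame: x ahead of the robot, y to its left, z up, the work surface at z = 0. Lengths are in m, angles in rad, forces in N, time in s.
With the tool pointing down it reaches from about 0.35 to 0.9 m from the base axis. Payload 8.1 kg.
Tool frame: the origin (TCP) lies between the finger pads; the fingertips stand 17 mm ahead of it and the grasp point (between the pads) lies 2 mm behind it; z points along the fingers, y is the line along which they close (so a half turn about z gives the same grasp; the last joint's range is limited). The gripper opens to 92 mm and grips with 3 to 60 N. Pads are 19 mm wide; open, the fingers measure 130 mm over their backs; the gripper's body (75 mm by 190 mm) begins 47 mm behind the grasp point.
Start: joints at [1.121, 0.434, 0.025, 1.573, -0.012, 1.134, -0.075], TCP at [0.212, -0.588, 0.244] pointing down, gripper open.
Joint ranges: [-2.62, 2.62], [-0.44, 2.09], [-1.27, 1.32], [0.08, 2.57], [-1.32, 4.46], [0.12, 2], [-2.74, 2.74]. Speed limits (rad/s): [2.22, 2.22, 3.01, 3.01, 3.14, 3.14, 3.14].

INTERFACE

Orientations are given as a unit quaternion [w, x, y, z].
In Python, from workcell import env, imaging, finder gives the robot as it stands.
- The arm moves only by the shell command python3 -m crank 'ROWS'. ROWS is JSON, a list of rows, each a list of 7 numbers: the opening, from 0 (shut) to 1 (fully open), then the shift along the tool's x, y, z in mm, then the turn, a rotation vector about the tool's x, y, z in rad. In form: [[claw, tx, ty, tz, wx, wy, wz], ...]. A call has 1 to 12 rows; each row shifts and turns the commanded pose from where the row before left it, along the tool's axes as they then stand; what a row does not reach is not made up. A row lasts 1/8 s, in which the tool goes at most 62.5 mm and 10.7 degrees, less where a joint would pass 70% of its speed; a pose out of reach is approached as far as the arm can. A call is refused whole if a number of a shift passes 62.5 or a number of a turn 0.188, either way. A call with a gripper value outside its range is refused whole. The fingers move at their own pace and stop on an object; the grip force is fixed at half the most. Time passes only in rows, so rows that do not move let the fingers close. It gives the time, the measured TCP pose, the force, the opening and the grip force at its end, in the units of the state.
- env.get_obs(): the state, without advancing time (a new reading comes with each control period).
- imaging.grab_frame(name): name is "scene" or "top" or "wrist"; returns a dict with "color" (400x640x3 uint8, red, green, blue), "depth" (400x640 float32, m along the optical axis (not along the pixel's ray), 0 where there is no reading), "fx", "fy", "cx", "cy" (pixels), "pose" (4x4, takes a point from camera to world coordinates); the wrist camera has in their place "hand_eye" (4x4, takes a point from camera to tool coordinates, whose origin is the TCP and whose axes are the flange's). Camera axes: x right, y down, z forward; pixel columns grow to the right and rows downward; lengths in m; the calibration is good to about 2 mm. A picture is of the moment at which its call begins: read the wrist's pose just before it.
- env.job_done(): hands the job in; it is judged then, once.
Trained networks look in a picture, given as the dict that the camera call returned (one of the last four; its "shot" number tells which), for a name from the list of things; names that differ only in an ending like _2 or _b are one class to them, and where a whole thing is asked for, a point or a joint stands for the part that bears it (a point fixed in the world has none). Each returns a list of dicts, best first, with "p" (0 to 1); they miss things now and then, are a little off and sometimes report something else, mostly with a low value. They report only what shows in the picture. A call takes as long as a camera call. They do not tell look-alikes from the thing itself.
- finder.boxes_of(picture, query): "box" ([left, top, width, height] in pixels, round what is visible of it).
- finder.tip_of(picture, query): "uv" ([column, row] in pixels: a listed point, or the origin of a listed thing).
The state is a dict: "t": time; "q": joint angles; "qd": joint speeds; "joint_torque": joint torques, N m; "tool_pos": TCP position; "tool_rot": TCP orientation; "ft_force": force on the tool from outside, world axes, zero at the start; "wrist_torque": the same for the moment, N m; "width": finger opening in m; "grip_force": force on a finger pad.
Only numpy, scipy, OpenCV 4.12 (cv2) and the standard library are available. Lean on these libraries where they do the work, as an engineer would, in place of code of your own. Each camera call takes 0.05 s, during which the arm holds its last target. There are 200 camera calls.

TASK

One of the four white keys on the grey switch box has been left latched on; switch it off. With a fingertip, tap each key lightly, one after the other from left to right, to feel which one is already down; with the finger clear again, press that key all the way down and let it go so that all four stand fully up. Never push a key that is up down so far that it could latch, and leave the things around the box where they are.

Things in the scene. Friction and masses are not known exactly. Their poses are not given: they have to be found in the camera images.
- switch_box: Grey switch box fixed on the 2 mm desk pad, 84 mm deep (its x, pointing away from the robot at yaw 0), 212 mm long (its y, along the row of keys), 40 mm high, with a black top panel. Origin at the centre of its underside, on the pad (z = 2 mm). Four identical white latching keys in a row along its y, 46 mm apart, move straight down.
- key_1: The first (leftmost) white key, counted from the robot's left (the box's +y end). Cap 36 x 34 mm; origin at the centre of its top face, moves with it; axes as the box's. Every key: up, its top is 52 mm above the box's underside (12 mm above its top); latched on, 3.3 mm lower. Exactly one starts latched, any of the four.
- key_2: The second white key, counted from the robot's left (the box's +y end). Cap 36 x 34 mm; origin at the centre of its top face, moves with it; axes as the box's. Every key: a finger needs about 1.5 N to start moving one that is up, about 2.2 N a latched one, 3 to 5 N to reach the bottom stop, 8.3 mm below the up height.
- key_3: The third white key, counted from the robot's left (the box's +y end). Cap 36 x 34 mm; origin at the centre of its top face, moves with it; axes as the box's. Every key: pressed to the bottom stop and let go, a latched key springs up and stands fully up within about a second; a key that was up would latch.
- key_4: The fourth (rightmost) white key, counted from the robot's left (the box's +y end). Cap 36 x 34 mm; origin at the centre of its top face, moves with it; axes as the box's. Every key: pressed less than 5.5 mm below the up height, it comes back to where it was, latched or up.
- ball_pen: Blue ball pen, 140 mm, loose before the right half of the box (nearer the robot); origin under its middle. Leave alone.
- eraser: Blue and white eraser, 22 x 56 x 12 mm, loose before the left half of the box; origin under its middle. Leave alone.
- yellow_notes: Pad of yellow sticky notes, 77 x 77 x 18 mm, loose, beside the box's right end; origin under its middle. Leave alone.
- tape_roll: Roll of masking tape lying flat, 100 mm across, 25 mm high, loose, to the left; origin under its middle. Leave alone.
- stapler: Black stapler, 150 x 36 x 56 mm, loose, to the right; origin under its middle. Leave alone.
Not all that is in view belongs to the job. Leave any green look-alike of the switch_box alone.

How it is judged:
On the way, in this order (a step that is already met when the one before it is completed fails the run):
1. the first (leftmost) key is tapped with the fingers, no other key touched at that moment (contact force between the fingers and key_1 above 0.3 N and contact force between the fingers and key_2 below 0.1 N and contact force between the fingers and key_3 below 0.1 N and contact force between the fingers and key_4 below 0.1 N), for 0.04 s.
2. the second key is tapped with the fingers, no other key touched at that moment (contact force between the fingers and key_2 above 0.3 N and contact force between the fingers and key_1 below 0.1 N and contact force between the fingers and key_3 below 0.1 N and contact force between the fingers and key_4 below 0.1 N), for 0.04 s.
3. the third key is tapped with the fingers, no other key touched at that moment (contact force between the fingers and key_3 above 0.3 N and contact force between the fingers and key_1 below 0.1 N and contact force between the fingers and key_2 below 0.1 N and contact force between the fingers and key_4 below 0.1 N), for 0.04 s.
4. the fourth (rightmost) key is tapped with the fingers, no other key touched at that moment (contact force between the fingers and key_4 above 0.3 N and contact force between the fingers and key_1 below 0.1 N and contact force between the fingers and key_2 below 0.1 N and contact force between the fingers and key_3 below 0.1 N), for 0.04 s.
5. the fingers are off all keys, and the latched key is still down: the taps have not released it (contact force between the fingers and key_1 below 0.05 N and contact force between the fingers and key_2 below 0.05 N and contact force between the fingers and key_3 below 0.05 N and contact force between the fingers and key_4 below 0.05 N and z of any of key_1, key_2, key_3, key_4 in the frame of switch_box below 0.0497 m), for 0.05 s.
6. the latched key has been pressed and let go: all four keys stand fully up (z of each of key_1, key_2, key_3, key_4 in the frame of switch_box above 0.0508 m), for 0.2 s.
At the end, for the whole second after the job is handed in: All four keys stand fully up (tops more than 50.8 mm above the underside of the box; up is 52 mm) and none of the loose things lies more than 15 mm from where it was (all of step 6 and distance of each of ball_pen, eraser, yellow_notes, tape_roll, stapler from where it was at the start of the episode below 0.015 m); the robot touches nothing.
It fails at once if a key that was up at the start is pushed more than 7 mm down (distance of any of key_1, key_2, key_3, key_4 from where it was at the start of the episode above 0.007 m).
It fails at once if a loose thing is moved more than 15 mm or lifted (distance of any of ball_pen, eraser, yellow_notes, tape_roll, stapler from where it was at the start of the episode above 0.015 m).
It also fails if it takes over 48 s, if anything falls off the work surface, if the arm or the gripper's body presses on something with over 40 N, if the wrist force passes 120 N, or if a joint passes its speed limit or range.

## Working session

There is one attempt and no reset: what is moved stays moved. The work goes in short steps, Python scripts to look and compute and a shell command to move; the robot and the scene stay as the last step left them, time stands still between calls to the robot, and variables do not carry over. Pictures are saved under pics/ and viewed, at most 10 in all, crops included, and the job is handed in when it is done.

```bash
mkdir -p pics
cat > h.py <<'E'
import numpy as np, cv2
from workcell import env, imaging, finder
def world(f,u,v,d=None,z=None):
    P=np.array(f["pose"]); r=np.array([(u-f["cx"])/f["fx"],(v-f["cy"])/f["fy"],1.])
    if z is not None:
        w=P[:3,:3]@r; s=(z-P[2,3])/w[2]; return P[:3,3]+s*w
    return P[:3,:3]@(r*d)+P[:3,3]
E
python3 - <<'E'
from h import *
o=env.get_obs(); print(o["t"],o["tool_pos"],o["tool_rot"],o["ft_force"],o["width"])
for n in ("top","scene"):
    f=imaging.grab_frame(n); cv2.imwrite(f"pics/{n}0.png",f["color"][:,:,::-1]); np.save(f"{n}0.npy",f,allow_pickle=True)
    print(n,np.array(f["pose"]).round(3).tolist())
    for q in ("switch_box","key_1","eraser","ball_pen","yellow_notes","tape_roll","stapler"):
        for b in finder.boxes_of(f,q)[:5]: 
            if b["p"]>.3:
                l,t,w,h=b["box"]; u,v=int(l+w/2),int(t+h/2); d=float(f["depth"][v,u])
                print(q,round(b["p"],2),np.round(b["box"]),world(f,l+w/2,t+h/2,d).round(3))
E
```

```text
0.0 [ 0.2122394  -0.58733962  0.24296014] [-7.57308736e-04  9.85003546e-01  1.72532323e-01 -1.95911212e-04] [ 0.95883226 -0.09477903  0.52794223] 0.09164193976892064
top [[0.042, -0.977, 0.21, 0.215], [-0.999, -0.041, 0.005, -0.066], [0.004, -0.21, -0.978, 1.346], [0.0, 0.0, 0.0, 1.0]]
switch_box 0.65 [308. 192.  68.  32.] [ 0.474 -0.115  0.047]
switch_box 0.62 [135. 222.  70.  38.] [0.342 0.426 0.05 ]
key_1 0.7 [167. 234.  15.  11.] [0.348 0.411 0.05 ]
key_1 0.65 [151. 234.  14.  14.] [0.34  0.459 0.055]
key_1 0.49 [358. 203.   9.   9.] [ 0.474 -0.181  0.053]
key_1 0.43 [140. 232.  14.   8.] [0.354 0.497 0.056]
key_1 0.41 [314. 199.  15.  11.] [ 0.481 -0.05   0.049]
eraser 0.47 [307. 233.  19.   8.] [ 0.378 -0.036  0.015]
ball_pen 0.67 [206. 171.  30.  31.] [ 0.54   0.295 -0.006]
ball_pen 0.43 [334. 236.  29.   1.] [ 0.387 -0.142 -0.004]
yellow_notes 0.9 [381. 207.  27.  26.] [ 0.446 -0.294  0.01 ]
tape_roll 0.6 [206. 172.  31.  31.] [0.534 0.293 0.002]
stapler 0.56 [454. 177.  18.  49.] [ 0.511 -0.506  0.052]
scene [[-0.433, -0.694, 0.575, -0.489], [-0.901, 0.326, -0.285, 0.429], [0.01, -0.641, -0.767, 1.364], [0.0, 0.0, 0.0, 1.0]]
switch_box 0.66 [319. 182.  66.  38.] [ 0.448 -0.1    0.054]
switch_box 0.58 [165. 268.  79.  48.] [0.341 0.435 0.035]
key_1 0.68 [190. 283.  11.  12.] [0.35  0.458 0.051]
key_1 0.64 [340. 194.  13.   8.] [ 0.47  -0.09   0.052]
key_1 0.62 [221. 278.  12.  14.] [0.323 0.371 0.051]
key_1 0.57 [367. 188.  12.   8.] [ 0.459 -0.187  0.048]
key_1 0.55 [329. 195.  13.  12.] [ 0.474 -0.051  0.052]
ball_pen 0.57 [355. 215.  32.  11.] [ 0.382 -0.139  0.008]
yellow_notes 0.88 [386. 183.  28.  22.] [ 0.436 -0.282  0.015]
tape_roll 0.91 [217. 217.  32.  27.] [ 0.544  0.288 -0.001]
stapler 0.74 [428. 140.  26.  30.] [ 0.517 -0.497  0.039]
```

Run:
```python
import cv2
a=cv2.imread("pics/top0.png")[150:300,110:490]
cv2.imwrite("pics/c1.png",cv2.resize(a,None,fx=2.1,fy=2.1,interpolation=cv2.INTER_CUBIC))
```

```text
(no output)
```

View pics/c1.png

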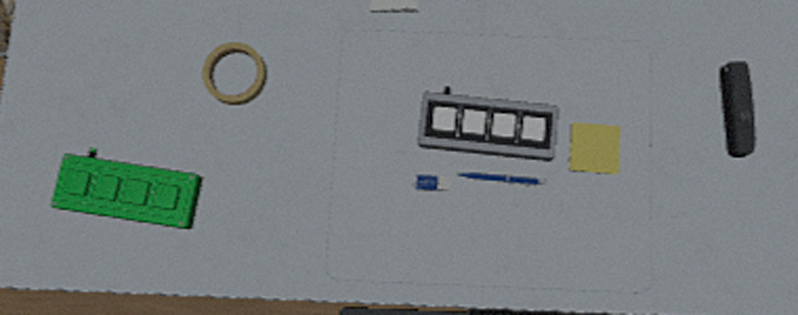

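The crop shows the grey box with four white keys at top-image pixels about (308–376, 192–226). The green look-alike is at (135–205, 222–260). The grey one fits the description. The eraser (313, 237) and pen (348, 236) lie in front of it, and the notes (393, 220) are at its right end.

Run:
```python
from h import *
for n,(u0,u1,v0,v1) in {"top":(300,382,185,232),"scene":(312,392,175,225)}.items():
    f=np.load(f"{n}0.npy",allow_pickle=True).item(); c=f["color"][v0:v1,u0:u1]
    m=(c.min(2)>150).astype(np.uint8)
    k,L,S,C=cv2.connectedComponentsWithStats(m,connectivity=4)
    pts=[]
    for i in range(1,k):
        if 30<S[i,4]<400:
            u,v=C[i]+[u0,v0]; w=world(f,u,v,z=.054); D=f["depth"][v0:v1,u0:u1][L==i]; d=np.median(D[D>0])
            print(n,S[i],np.round([u,v],1),w.round(4),world(f,u,v,d).round(4)); pts.append(w)
    pts=np.array(pts)
    if len(pts)>1:
        pts=pts[np.argsort(-pts[:,1])]; print("spacing",np.linalg.norm(np.diff(pts,axis=0),axis=1)); e=pts[0]-pts[-1]; print("yaw",np.arctan2(-e[0],e[1]), pts.mean(0))
```

```text
top [17 16 10 11 59] [321.  206.1] [ 0.4747 -0.0482  0.054 ] [ 0.4745 -0.0482  0.055 ]
top [31 18 10 10 59] [335.5 207.5] [ 0.4721 -0.0949  0.054 ] [ 0.472  -0.0949  0.0543]
top [46 19  9 11 48] [350.2 208.4] [ 0.4712 -0.1424  0.054 ] [ 0.4712 -0.1424  0.054 ]
top [59 21 10 11 63] [363.7 210.4] [ 0.4663 -0.186   0.054 ] [ 0.4668 -0.1862  0.0514]
spacing [0.0468247  0.04750586 0.0438572 ]
yaw -0.060963955154084204 [ 0.47106017 -0.11785847  0.054     ]
scene [55 12 13  9 75] [372.7 190.9] [ 0.4596 -0.1846  0.054 ] [ 0.4608 -0.1854  0.0523]
scene [43 15 12  9 77] [360.6 194. ] [ 0.465  -0.1412  0.054 ] [ 0.4649 -0.1412  0.0541]
scene [30 18 13 10 79] [347.9 197.8] [ 0.4682 -0.0953  0.054 ] [ 0.4679 -0.0952  0.0544]
scene [17 22 13 10 84] [335.1 201.6] [ 0.4717 -0.0497  0.054 ] [ 0.4717 -0.0497  0.054 ]
spacing [0.04578738 0.04602267 0.04368089]
yaw -0.0900276958397038 [ 0.46611426 -0.11769293  0.054     ]
```

```bash
python3 -m crank '[[0,20,-20,0,0,0,0],[0,36,-35,0,0,0,0],[0,36,-35,0,0,0,0],[0,36,-35,0,0,0,0],[0,36,-35,0,0,0,0],[0,36,-35,0,0,0,0],[0,36,-35,0,0,0,0],[0,36,-35,0,0,0,0],[0,36,-35,0,0,0,0],[0,36,-35,0,0,0,0],[0,36,-35,0,0,0,0],[0,20,-20,0,0,0,0]]'
cat > e.py <<'E'
from h import *
from scipy.spatial.transform import Rotation as R
import sys
o=env.get_obs(); w=o["tool_rot"]; M=R.from_quat([w[1],w[2],w[3],w[0]]).as_matrix()
p=np.array(o["tool_pos"]); tip=p+M[:,2]*.017
print("t",round(o["t"],2),"tip",tip.round(4),"x",M[:,0].round(3),"z",M[:,2].round(3),"F",np.round(o["ft_force"],2),"w",o["width"])
yb=np.array([.08,.997,0])
for k in range(4):
    g=np.array([.4685,-.1178,.054])+yb*(.069-.046*k); print(k+1,(1000*M.T@(g-tip)).round(1))
Rt=np.array([[.9968,-.08,0],[-.08,-.9968,0],[0,0,-1]])
Rt=np.column_stack([[.997,-.08,0],[-.08,-.997,0],[0,0,-1]])
print("rot",R.from_matrix(M.T@Rt).as_rotvec().round(3))
E
python3 e.py
```

```text
t: 2.3
tool_pos: [0.457, -0.0824, 0.244]
tool_rot: [-0.0, 0.985, 0.174, 0.0]
ft_force: [0.1, -0.2, -0.9]
width: 0.0005
grip_force: 0.0
t 2.3 tip [ 0.4571 -0.0824  0.227 ] x [0.94  0.342 0.001] z [ 0.001  0.    -1.   ] F [ 0.14 -0.17 -0.87] w 0.0004580415416365067
1 [ 27.2 -25.6 173. ]
2 [  8.   16.3 173. ]
3 [-11.1  58.1 173. ]
4 [-30.3  99.9 173. ]
rot [-0.    -0.001  0.43 ]
```

```bash
python3 -m crank '[[0,0,0,0,0,0,0.143],[0,0,0,0,0,0,0.143],[0,0,0,0,0,0,0.144],[0,0,0,0,0,0,0]]'; python3 e.py
python3 - <<'E'
from h import *
from scipy.spatial.transform import Rotation as R
o=env.get_obs(); f=imaging.grab_frame("wrist"); w=o["tool_rot"]
T=np.eye(4); T[:3,:3]=R.from_quat([w[1],w[2],w[3],w[0]]).as_matrix(); T[:3,3]=o["tool_pos"]
f["pose"]=T@np.array(f["hand_eye"]); cv2.imwrite("pics/w1.png",f["color"][:,:,::-1])
m=(f["color"].min(2)>150).astype(np.uint8)
k,L,S,C=cv2.connectedComponentsWithStats(m,connectivity=4)
for i in range(1,k):
    if S[i,4]>300:
        u,v=C[i]; D=f["depth"][L==i]; print(S[i],world(f,u,v,z=.054).round(4),world(f,u,v,np.median(D)).round(4))
E
```

```text
t: 2.8
tool_pos: [0.4561, -0.0851, 0.2438]
tool_rot: [0.0, 0.999, -0.041, 0.0]
ft_force: [0.5, -0.3, -0.4]
width: 0.0002
grip_force: 0.0
t 2.8 tip [ 0.4561 -0.0851  0.2268] x [ 0.997 -0.082  0.   ] z [ 0. -0. -1.] F [ 0.55 -0.25 -0.37] w 0.0002102059928049305
1 [ 14.8 -37.4 172.8]
2 [ 14.9   8.6 172.8]
3 [ 15.   54.6 172.8]
4 [ 15.1 100.6 172.8]
rot [ 0.    -0.    -0.002]
[     0      0    640    275 144585] [ 0.5121 -0.0797  0.054 ] [ 0.5099 -0.0781  0.0079]
[ 406  146   36   36 1211] [ 0.4654 -0.1842  0.054 ] [ 0.465  -0.1849  0.0516]
[ 314  147   34   37 1219] [ 0.4709 -0.0934  0.054 ] [ 0.471  -0.0934  0.0545]
[ 361  147   35   37 1227] [ 0.4681 -0.1394  0.054 ] [ 0.4682 -0.1393  0.0546]
[ 266  148   36   37 1254] [ 0.4739 -0.048   0.054 ] [ 0.474  -0.048   0.0545]
[  66  306  129   39 4154] [0.3126 0.1452 0.054 ] [0.2783 0.1828 0.0012]
[ 455  306  128   39 4738] [ 0.2736 -0.2892  0.054 ] [ 0.2346 -0.3194  0.0033]
```

View pics/w1.png

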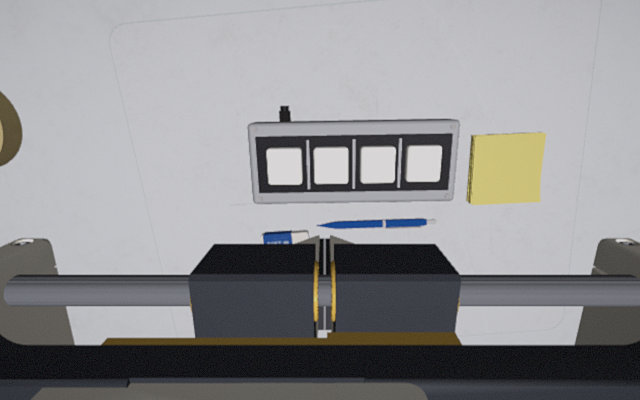

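The wrist view shows four keys at (284,166), (331,166), (378,165) and (424,164), with thin ribs between them. Positions agree with the other cameras within 2 mm, and key_4 looks about 3 mm lower. I'll turn a quarter so the narrow side of the shut fingers lies along the row, well clear of the ribs.

```bash
sed -i 's/\[.08,.997,0\]/[.07,.9975,0]/; s/\[.4685,-.1178,.054\]/[.469,-.117,.054]/' e.py; python3 -m crank '[[0,0,0,0,0,0,0.175],[0,0,0,0,0,0,0.175],[0,0,0,0,0,0,0.175],[0,0,0,0,0,0,0.175],[0,0,0,0,0,0,0.175],[0,0,0,0,0,0,0.175],[0,0,0,0,0,0,0.175],[0,0,0,0,0,0,0.175],[0,0,0,0,0,0,0.17],[0,0,0,0,0,0,0]]'; python3 e.py; python3 -c "
from h import *;print(env.get_obs()['q'])"
```

```text
t: 4.1
tool_pos: [0.455, -0.0867, 0.2369]
tool_rot: [0.007, 0.772, -0.635, -0.007]
ft_force: [0.1, 0.3, -0.1]
width: 0.0009
grip_force: 0.0
t 4.1 tip [ 0.4547 -0.0867  0.2199] x [ 0.192 -0.981 -0.003] z [-0.02  -0.001 -1.   ] F [ 0.1   0.32 -0.06] w 0.0008975103244767376
1 [-33.6 -29.5 165.4]
2 [ 10.8 -17.5 165.5]
3 [ 55.2  -5.5 165.7]
4 [ 99.6   6.5 165.8]
rot [ 0.015  0.015 -1.297]
[-0.4215179   0.19532397  0.5870638   1.98092176 -0.12164762  1.02014668
 -2.7252887 ]
```

```bash
python3 -m crank '[[0,0,0,0,0,0,-0.17],[0,0,0,0,0,0,-0.175],[0,0,0,0,0,0,-0.175],[0,0,0,0,0,0,-0.175],[0,0,0,0,0,0,-0.175],[0,0,0,0,0,0,-0.175],[0,0,0,0,0,0,-0.175],[0,0,0,0,0,0,-0.175],[0,0,0,0,0,0,-0.175],[0,0,0,0,0,0,-0.175],[0,0,0,0,0,0,-0.175],[0,0,0,0,0,0,-0.175]]'; sed -i 's/^Rt=np.col.*/Rt=np.column_stack([[.07,.9975,0],[.9975,-.07,0],[0,0,-1]])/' e.py; python3 e.py; python3 -c "
from h import *;print(env.get_obs()['q'])"
```

```text
t: 5.6
tool_pos: [0.4547, -0.0877, 0.2372]
tool_rot: [-0.004, 0.935, 0.354, -0.009]
ft_force: [0.6, 0.2, -0.6]
width: 0.0006
grip_force: 0.0
t 5.6 tip [ 0.4544 -0.0876  0.2202] x [ 0.75   0.662 -0.014] z [-0.019  0.001 -1.   ] F [ 0.64  0.2  -0.56] w 0.0005524527662849062
1 [ 43.  -14.6 165.8]
2 [ 10.2  17.7 165.8]
3 [-22.6  50.  165.8]
4 [-55.4  82.2 165.9]
rot [-0.018  0.008 -0.778]
[-0.14368222  0.18436685  0.25637995  1.96226771 -0.05294838  1.02019927
 -0.71081795]
```

Good; finish the turn and straighten the tilt.

```bash
python3 -m crank '[[0,0,0,0,0,0,-0.17],[0,0,0,0,0,0,-0.17],[0,0,0,0,0,0,-0.17],[0,0,0,0,0,0,-0.17],[0,0,0,0,-0.01,0.017,-0.09],[0,0,0,0,0,0,0]]'; python3 e.py
```

```text
t: 6.35
tool_pos: [0.4545, -0.0881, 0.2372]
tool_rot: [-0.008, 0.737, 0.676, 0.003]
ft_force: [-0.4, -0.5, 0.1]
width: 0.0002
grip_force: 0.0
t 6.35 tip [ 0.4544 -0.0878  0.2202] x [0.087 0.996 0.015] z [-0.007  0.016 -1.   ] F [-0.38 -0.49  0.11] w 0.0002107933157858282
1 [ 38.6  17.3 166.7]
2 [ -7.4  18.  166. ]
3 [-53.4  18.8 165.3]
4 [-99.4  19.5 164.5]
rot [-0.008 -0.016 -0.017]
```

```bash
python3 -m crank '[[0,0,0,0,-0.008,-0.016,-0.017],[0,20,9,0,0,0,0],[0,20,9,0,0,0,0],[0,0,0,40,0,0,0],[0,0,0,40,0,0,0],[0,0,0,40,0,0,0],[0,0,0,25,0,0,0],[0,0,0,0,0,0,0]]'; python3 e.py
```

```text
t: 7.35
tool_pos: [0.4742, -0.0486, 0.0906]
tool_rot: [-0.001, 0.731, 0.682, -0.002]
ft_force: [1.4, -0.4, 0.4]
width: 0.0007
grip_force: 0.0
t 7.35 tip [ 0.4741 -0.0486  0.0736] x [ 0.07   0.998 -0.001] z [-0.004 -0.001 -1.   ] F [ 1.35 -0.44  0.44] w 0.0006631259167776619
1 [ 0.5 -0.3 19.6]
2 [-45.5  -0.3  19.6]
3 [-91.5  -0.3  19.7]
4 [-137.5   -0.3   19.7]
rot [-0.004  0.001  0.   ]
```

```bash
python3 -m crank '[[0,0,0,9,0,0,0],[0,0,0,9,0,0,0],[0,0,0,0,0,0,0]]'; python3 -m crank '[[0,0,0,1.5,0,0,0],[0,0,0,0,0,0,0]]';python3 -m crank '[[0,0,0,1,0,0,0],[0,0,0,0,0,0,0]]'
```

```text
t: 7.72
tool_pos: [0.4753, -0.0491, 0.0737]
tool_rot: [0.0, 0.732, 0.682, -0.001]
ft_force: [-0.1, 0.6, -0.4]
width: 0.0003
grip_force: 0.0
t: 7.98
tool_pos: [0.4756, -0.0492, 0.0726]
tool_rot: [0.0, 0.732, 0.682, -0.0]
ft_force: [-0.2, 0.4, -0.8]
width: 0.0006
grip_force: 0.0
t: 8.22
tool_pos: [0.4754, -0.0492, 0.0714]
tool_rot: [0.0, 0.732, 0.682, -0.0]
ft_force: [-0.1, -1.0, 0.5]
width: 0.0005
grip_force: 0.0
```

```bash
python3 e.py
```

```text
t 8.22 tip [ 0.4754 -0.0492  0.0544] x [ 0.071  0.997 -0.001] z [-0.    -0.001 -1.   ] F [-0.06 -0.96  0.51] w 0.00047084307694327784
1 [ 0.9 -1.7  0.4]
2 [-45.1  -1.6   0.4]
3 [-91.1  -1.6   0.5]
4 [-137.    -1.5    0.5]
rot [-0.     0.001 -0.001]
```

```bash
for i in 1; do python3 -m crank '[[0,0,0,1,0,0,0],[0,0,0,0,0,0,0]]' | grep -E 'pos|ft'; python3 -m crank '[[0,0,0,0,0,0,0]]' | grep ft;  python3 -m crank '[[0,0,0,0,0,0,0]]' | grep ft; done;  python3 -m crank '[[0,0,0,1,0,0,0],[0,0,0,0,0,0,0]]' | grep -E 'pos|ft';  python3 -m crank '[[0,0,0,0,0,0,0]]' | grep ft;  python3 -m crank '[[0,0,0,0,0,0,0]]' | grep ft
```

```text
tool_pos: [0.4755, -0.0492, 0.0704]
ft_force: [-0.3, 0.3, 1.8]
ft_force: [-0.6, 0.8, 1.3]
ft_force: [0.1, 0.3, 1.0]
tool_pos: [0.4755, -0.0492, 0.0693]
ft_force: [-0.5, 0.4, 2.3]
ft_force: [0.2, 0.8, 2.3]
ft_force: [-0.6, -0.6, 2.4]
```

Key 1 is up: contact at TCP z of about 0.0708. On to key 2.

```bash
python3 -m crank '[[0,0,0,-6,0,0,0],[0,0,0,-6,0,0,0],[0,-23,0.5,0,0,0,0],[0,-23,0.5,0,0,0,0],[0,0,0,5,0,0,0],[0,0,0,5,0,0,0],[0,0,0,0,0,0,0]]'; python3 -m crank '[[0,0,0,1,0,0,0],[0,0,0,0,0,0,0]]' | grep -E 'pos|ft';  python3 -m crank '[[0,0,0,0,0,0,0]]' | grep ft;  python3 -m crank '[[0,0,0,0,0,0,0]]' | grep ft; python3 -m crank '[[0,0,0,1,0,0,0],[0,0,0,0,0,0,0]]' | grep -E 'pos|ft';  python3 -m crank '[[0,0,0,0,0,0,0]]' | grep ft;  python3 -m crank '[[0,0,0,0,0,0,0]]' | grep ft; python3 e.py
```

```text
t: 10.1
tool_pos: [0.473, -0.0942, 0.071]
tool_rot: [-0.0, 0.731, 0.682, -0.001]
ft_force: [-0.3, 0.8, 0.5]
width: 0.0006
grip_force: 0.5
tool_pos: [0.4732, -0.0946, 0.0704]
ft_force: [-0.0, 1.1, 1.8]
ft_force: [-0.8, 1.4, 1.2]
ft_force: [-0.8, 0.4, 1.8]
tool_pos: [0.4733, -0.0951, 0.0694]
ft_force: [-0.1, 2.1, 1.2]
ft_force: [0.1, 1.5, 2.5]
ft_force: [0.8, 1.0, 1.1]
t 11.1 tip [ 0.4733 -0.0952  0.0524] x [ 0.071  0.997 -0.001] z [-0.    -0.001 -1.   ] F [0.85 1.02 1.15] w 0.00046921241497729167
1 [46.9 -2.8 -1.6]
2 [ 0.9 -2.7 -1.6]
3 [-45.1  -2.7  -1.5]
4 [-91.1  -2.7  -1.5]
rot [-0.     0.001 -0.001]
```

Key 2 is also up. Next is key 3, with a 2.5 mm sideways correction.

```bash
python3 -m crank '[[0,0,0,-6,0,0,0],[0,0,0,-6,0,0,0],[0,-23,-1.2,0,0,0,0],[0,-23,-1.3,0,0,0,0],[0,0,0,5,0,0,0],[0,0,0,5,0,0,0],[0,0,0,0,0,0,0]]'; python3 -m crank '[[0,0,0,1,0,0,0],[0,0,0,0,0,0,0]]' | grep -E 'pos|ft';  python3 -m crank '[[0,0,0,0,0,0,0]]' | grep ft;  python3 -m crank '[[0,0,0,0,0,0,0]]' | grep ft; python3 -m crank '[[0,0,0,1,0,0,0],[0,0,0,0,0,0,0]]' | grep -E 'pos|ft';  python3 -m crank '[[0,0,0,0,0,0,0]]' | grep ft;  python3 -m crank '[[0,0,0,0,0,0,0]]' | grep ft; python3 e.py
```

```text
t: 11.98
tool_pos: [0.4673, -0.1399, 0.0711]
tool_rot: [-0.0, 0.731, 0.682, -0.001]
ft_force: [-0.3, 0.7, 0.6]
width: 0.0006
grip_force: 0.5
tool_pos: [0.4675, -0.1403, 0.0705]
ft_force: [-0.5, 0.1, 1.2]
ft_force: [0.2, 2.0, 2.8]
ft_force: [0.2, 1.1, 1.1]
tool_pos: [0.4676, -0.1409, 0.0694]
ft_force: [0.6, 1.6, 1.3]
ft_force: [1.2, 1.2, 1.5]
ft_force: [-0.4, 1.9, 1.1]
t 12.97 tip [ 0.4675 -0.1409  0.0525] x [ 0.071  0.997 -0.001] z [-0.    -0.001 -1.   ] F [-0.39  1.87  1.09] w 0.0005705941776628907
1 [93.  -0.3 -1.6]
2 [47.  -0.2 -1.6]
3 [ 1.  -0.2 -1.5]
4 [-45.   -0.1  -1.5]
rot [-0.     0.001 -0.001]
```

Key 3 is up too. On key 4 I expect no force at this height.

```bash
python3 -m crank '[[0,0,0,-6,0,0,0],[0,0,0,-6,0,0,0],[0,-23,0,0,0,0,0],[0,-22,0,0,0,0,0],[0,0,0,6,0,0,0],[0,0,0,6,0,0,0],[0,0,0,0,0,0,0]]'; python3 -m crank '[[0,0,0,0,0,0,0]]' | grep ft;  python3 -m crank '[[0,0,0,0,0,0,0]]' | grep ft; for i in 1; do python3 -m crank '[[0,0,0,1.2,0,0,0],[0,0,0,0,0,0,0]]' | grep -E 'pos|ft'; python3 -m crank '[[0,0,0,0,0,0,0]]' | grep ft; done; python3 e.py
```

```text
t: 13.85
tool_pos: [0.4639, -0.1846, 0.0689]
tool_rot: [-0.001, 0.731, 0.682, -0.001]
ft_force: [0.5, -0.4, 0.2]
width: 0.0004
grip_force: 0.0
ft_force: [-0.2, 0.1, -0.6]
ft_force: [0.2, 0.4, 0.2]
tool_pos: [0.4642, -0.1857, 0.0683]
ft_force: [0.2, 0.1, -0.3]
ft_force: [-0.2, 0.2, 0.4]
t 14.47 tip [ 0.4642 -0.1858  0.0513] x [ 0.071  0.997 -0.001] z [-0.001 -0.001 -1.   ] F [-0.16  0.24  0.43] w 0.00019497913251342432
1 [138.   -0.2  -2.8]
2 [92.  -0.1 -2.8]
3 [46.  -0.1 -2.7]
4 [ 0.  -0.  -2.7]
rot [-0.     0.001 -0.001]
```

```bash
python3 -m crank '[[0,0,0,1,0,0,0],[0,0,0,0,0,0,0]]' | grep -E 'pos|ft';  python3 -m crank '[[0,0,0,0,0,0,0]]' | grep ft;  python3 -m crank '[[0,0,0,0,0,0,0]]' | grep -E 'ft|pos'; python3 -m crank '[[0,0,0,0.6,0,0,0],[0,0,0,0,0,0,0]]' | grep -E 'pos|ft';  python3 -m crank '[[0,0,0,0,0,0,0]]' | grep ft;  python3 -m crank '[[0,0,0,0,0,0,0]]' | grep -E 'pos|ft'
```

```text
tool_pos: [0.4643, -0.1858, 0.0673]
ft_force: [0.2, -0.9, 2.0]
ft_force: [-0.8, -0.5, 1.7]
tool_pos: [0.4642, -0.1858, 0.0674]
ft_force: [0.1, -0.1, 3.2]
tool_pos: [0.4643, -0.1858, 0.0667]
ft_force: [-0.7, -0.2, 1.3]
ft_force: [-0.8, 0.8, 1.2]
tool_pos: [0.4643, -0.1858, 0.0667]
ft_force: [-1.1, 0.0, 1.9]
```

Key 4 is the latched one: contact came about 3 mm lower. I'll lift clear, pause, then press fully. The bottom stop should be at TCP z of about 0.0625.

```bash
python3 -m crank '[[0,0,0,-7,0,0,0],[0,0,0,-7,0,0,0],[0,0,0,0,0,0,0],[0,0,0,0,0,0,0]]'; python3 -m crank '[[0,0,0,7,0,0,0],[0,0,0,7,0,0,0],[0,0,0,2,0,0,0],[0,0,0,2,0,0,0],[0,0,0,0,0,0,0]]'; python3 -m crank '[[0,0,0,0.7,0,0,0],[0,0,0,0,0,0,0]]' | grep -E 'pos|ft';python3 -m crank '[[0,0,0,0.7,0,0,0],[0,0,0,0,0,0,0]]' | grep -E 'pos|ft'
```

```text
t: 15.98
tool_pos: [0.4642, -0.1857, 0.0808]
tool_rot: [0.0, 0.732, 0.682, -0.0]
ft_force: [0.7, -0.6, -0.2]
width: 0.0003
grip_force: 0.0
t: 16.6
tool_pos: [0.4641, -0.1857, 0.063]
tool_rot: [-0.0, 0.732, 0.682, -0.0]
ft_force: [-2.1, 1.0, 9.4]
width: 0.0006
grip_force: 4.4
tool_pos: [0.4641, -0.1857, 0.0629]
ft_force: [-4.2, 2.1, 18.6]
tool_pos: [0.4642, -0.1858, 0.0629]
ft_force: [-6.6, 2.8, 28.8]
```

The key is firmly on its stop. Now release, retreat high and verify with the cameras.

```bash
python3 -m crank '[[0,0,0,-4,0,0,0],[0,0,0,-12,0,0,0],[0,0,0,-40,0,0,0],[0,0,0,-50,0,0,0],[0,0,0,-50,0,0,0],[0,0,0,0,0,0,0],[0,0,0,0,0,0,0],[0,0,0,0,0,0,0],[0,0,0,0,0,0,0],[0,0,0,0,0,0,0],[0,0,0,0,0,0,0]]'
python3 - <<'E'
from h import *
from scipy.spatial.transform import Rotation as R
o=env.get_obs(); f=imaging.grab_frame("wrist"); w=o["tool_rot"]
T=np.eye(4); T[:3,:3]=R.from_quat([w[1],w[2],w[3],w[0]]).as_matrix(); T[:3,3]=o["tool_pos"]
f["pose"]=T@np.array(f["hand_eye"]); cv2.imwrite("pics/w2.png",f["color"][:,:,::-1])
g=imaging.grab_frame("scene"); cv2.imwrite("pics/s2.png",cv2.resize(g["color"][150:260,290:470,::-1],None,fx=4,fy=4))
for f,lo in ((f,300),(g,30)):
  k,L,S,C=cv2.connectedComponentsWithStats((f["color"].min(2)>150).astype(np.uint8),connectivity=4)
  for i in range(1,k):
    if lo<S[i,4]<5000:
        u,v=C[i]; D=f["depth"][L==i]; D=D[D>0]
        if len(D):
            p=world(f,u,v,np.median(D))
            if abs(p[0]-.469)<.03 and -.22<p[1]<0: print(S[i],p.round(4))
E
```

```text
t: 18.48
tool_pos: [0.4642, -0.1856, 0.217]
tool_rot: [-0.0, 0.732, 0.682, -0.001]
ft_force: [-0.7, 0.5, 0.3]
width: 0.0006
grip_force: 0.0
[ 302    0   45   43 1885] [ 0.4734 -0.0487  0.0545]
[ 304   59   42   42 1754] [ 0.4704 -0.0933  0.0546]
[ 305  116   41   39 1562] [ 0.4674 -0.139   0.0545]
[ 306  168   39   36 1392] [ 0.4645 -0.1845  0.0546]
[367 186  12  10  76] [ 0.4619 -0.1861  0.0539]
[355 190  12   9  80] [ 0.4638 -0.1411  0.0552]
[342 193  13  10  81] [ 0.468  -0.0957  0.0542]
[329 197  13  10  85] [ 0.4706 -0.0492  0.0553]
```

View pics/s2.png

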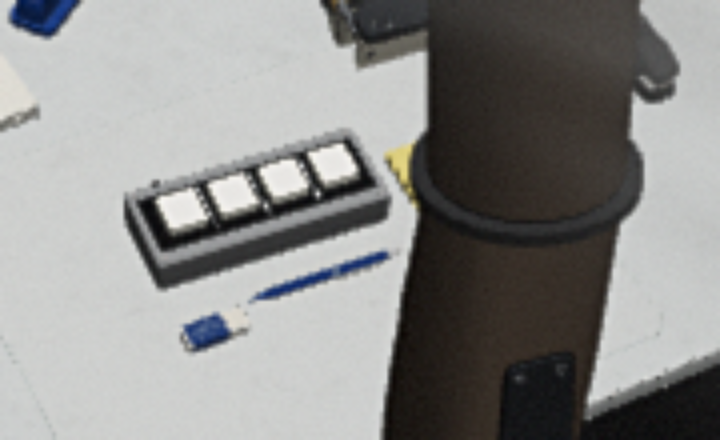

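All four keys stand level (tops at 54.5–54.6 mm in the wrist depth). The crop shows them at about (183,210), (233,195), (285,178) and (333,163), with the eraser and pen in place.

```bash
python3 -c "
from workcell import env; print(env.job_done())"
```

```text
the job is handed in; nothing more can be done
None
```

Key 4 (the rightmost) was the latched one. I tapped the keys left to right, then pressed key 4 to its stop and released it; all four read fully up in the camera depth, and the job is handed in (no verdict was returned).

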